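# Wind up the finds tray and hold the case's lid open

## Task

With the lid of the grey finds case kept shut, wind the crank on the gearbox beside it clockwise (seen from above) until it stops after a little over two turns, so that the tray inside is fully up. Then lift the lid and hold it open at 50 degrees from shut so that a colleague can reach the sherds: the lid falls shut by itself, so finish with the gripper still holding it there, and leave the other things on the table where they are.

Things in the scene. Friction and masses are not known exactly. Their poses are not given: they have to be found in the camera images.
- case: grey plastic tank 200 (x) x 280 (y) x 110 mm high with walls 6 mm, fixed to the table; origin at the centre of its underside, its x axis points to the hinge side (away from the robot), z up. A grey gearbox 80 x 80 x 100 mm high is built on its -y side, centred 40 mm to -x and 280 mm to -y of the origin, joined by a low drive housing 55 mm high
- crank (a joint): turn of the crank on top of the gearbox, rad, grows clockwise seen from above; at 0 its arm points along the case's -x. Starts between 0 and 3.5 and meets its hard stop at 16.2 (2.0 to 2.6 turns to go). Light friction (about 0.06 N m, some 1 N at the knob); stays where it is left. Each turn raises the tray by 22 mm
- crank_axis (a point): point on the crank's upright axis at the height to grip the knob, 148 mm above the table
- crank_grip (a point): centre of the crank's knob: an upright black cylinder 26 mm in diameter, 48 mm tall (120 to 168 mm above the table), which spins freely on its pin, 55 mm from the crank's axis; the steel arm beneath it lies 108 to 118 mm above the table. This point is 148 mm above the table
- lid (a joint): opening of the lid, rad: 0 shut, 0.873 is 50 degrees, up to 1.85; hinged along the top of the tank's far (+x) wall, growing as the front edge rises. It has no stay: let go below about 85 degrees it falls shut. Lid 206 x 288 x 8 mm, grey frame with a clear pane, about 0.4 kg (takes about 2 N at the bar)
- lid_hinge (a point): point on the hinge axis at the middle of the case's width, 110 mm above the table; the axis runs along the case's y
- lid_bar (a point): centre of the lid's handle: a steel round bar 12 mm in diameter along the case's y, free length 116 mm between two brackets, held 44 mm in front of the lid's front edge (centre to edge); it moves with the lid on an arc of 250 mm about the hinge. When shut it is 122 mm above the table, 147 mm to -x of the case's origin
- brush: flat brush with wooden handle, 170 mm long, lying in front of the case; loose, a bystander to leave alone; origin at the centre of its underside (about its middle)
- beaker: small open steel cup, 60 mm across, 65 mm high, standing in front of the crank's gearbox; loose, a bystander to leave alone; origin at the centre of its underside
- sherd: flat potsherd 50 x 42 x 14 mm, lying between gearbox and tank; loose, a bystander to leave alone; origin at the centre of its underside
- clod: brown lump of soil 72 mm across and 56 mm high, on the white board at the left; loose, a bystander to leave alone; origin at the centre of its underside
- trowel: steel pointing trowel with wooden handle, 230 mm long, lying at the left; loose, a bystander to leave alone; origin at the centre of its underside (about its middle)
- jar: glass jar with lid, 60 mm across, 75 mm high, at the right; loose, a bystander to leave alone; origin at the centre of its underside
- bowl: white bowl 110 mm across, 45 mm high, at the right; loose, a bystander to leave alone; origin at the centre of its underside

How it is judged:
On the way, in this order (a step that is already met when the one before it is completed fails the run):
1. the crank is wound up to its stop with the lid shut (value of joint crank above 15.9 rad and value of joint lid below 0.1 rad), for 0.2 s.
2. the lid is held open at 50 degrees by the fingers (value of joint lid between 0.768 and 0.977 rad and contact force between the fingers and lid above 0.4 N), for 0.3 s.
At the end, for the whole second after the job is handed in: the lid stands still at 50 degrees (within 6) with the fingers bearing on it with more than 0.4 N, the crank is still wound to within 0.4 rad of its stop, and no bystander has moved more than 40 mm (all of step 2 and value of joint crank above 15.8 rad and velocity of joint lid between -0.05 and 0.05 rad/s); the arm keeps its last pose, push and grip.
It fails at once if the lid is lifted before the crank is wound up (value of joint crank below 15.8 rad and value of joint lid above 0.14 rad).
It fails at once if a bystander is shifted by more than 40 mm (distance of any of brush, beaker, sherd, clod, trowel, jar, bowl from where it was at the start of the episode above 0.04 m).
It also fails if it takes over 72 s, if anything falls off the work surface, if the arm or the gripper's body presses on something with over 40 N, if the wrist force passes 120 N, or if a joint passes its speed limit or range.

## Robot

A 7-joint arm with a two-finger parallel gripper is mounted at the origin on the work surface. World frame = base frame: x ahead of the robot, y to its left, z up, the work surface at z = 0. Lengths are in m, angles in rad, forces in N, time in s.
With the tool pointing down it reaches from about 0.4 to 0.9 m from the base axis. Payload 5.6 kg.
Tool frame: the origin (TCP) lies on the centre line of the jaws, within the pads' length; the fingertips stand 17 mm ahead of it and the grasp point (between the pads) lies 2 mm behind it (env.tip_reach is the z of the fingertips in the tool frame, in m); z points along the fingers, y is the line along which they close (so a half turn about z gives the same grasp; the last joint's range is limited). The gripper opens to 92 mm and grips with 3 to 60 N. Pads are 20 mm wide; open, the fingers measure 128 mm over their backs; the gripper's body (75 mm by 189 mm) begins 69 mm behind the grasp point.
Start: joints at [-1.235, 0.468, -0.012, 1.603, 0.006, 1.071, -0.056], TCP at [0.24, 0.604, 0.232] pointing down, gripper open.
Joint ranges: [-2.53, 2.53], [-0.31, 2.02], [-1.57, 1.55], [0.28, 2.44], [-1.29, 4.43], [0.15, 1.84], [-2.92, 2.92]. Speed limits (rad/s): [2.57, 2.57, 3.14, 3.14, 3.14, 3.14, 3.14].

## Interface

Orientations are given as a unit quaternion [w, x, y, z].
In Python, from plant import env gives the robot as it stands.
- The arm moves only by the shell command python3 -m creep 'ROWS' [FORCE]. ROWS is text: rows parted by semicolons, each of 7 numbers parted by spaces: the finger opening in mm, from 0 to 91.9, then the shift along the tool's x, y, z in units of 50 mm (1.0 is 50 mm), then the turn, a rotation vector about the tool's x, y, z in units of 8 degrees (1.0 is 8 degrees). In form: grip tx ty tz rx ry rz; .... A call has 1 to 10 rows; each row shifts and turns the commanded pose from where the row before left it, along the tool's axes as they then stand; what a row does not reach is not made up. A row lasts 1/10 s, in which the tool goes at most 50 mm and 8.59 degrees, less where a joint would pass 70% of its speed; a pose out of reach is approached as far as the arm can. A call is refused whole if a number of a shift passes 1 or a number of a turn 1, either way. A call with a gripper value outside its range is refused whole. The fingers move at their own pace and stop on an object; FORCE is the grip in N (left out, the last holds). Time passes only in rows, so rows that do not move let the fingers close. It gives the time, the measured TCP pose, the force, the opening and the grip force at its end, in the units of the state.
- env.get_state(): the state, without advancing time (a new reading comes with each control period).
- env.get_image(name): name is "scene" or "top"; returns the picture (480x640x3 uint8, blue, green, red); there is no depth.
- env.calibration(name): a dict with "fx", "fy", "cx", "cy" (pixels), "xyz" and "rotation" of the camera in the world. Camera axes: x right, y down, z forward; pixel columns grow to the right and rows downward; lengths in m; the calibration is good to about 2 mm. A picture is of the moment at which its call begins. calibration takes no time and is no camera call.
- env.finish_job(): hands the job in; it is judged then, once.
The state is a dict: "time": time; "joint_positions": joint angles; "dq": joint speeds; "tau": joint torques, N m; "eef_pos": TCP position; "orientation": TCP orientation; "force": force on the tool from outside, world axes, zero at the start; "torque": the same for the moment, N m; "finger_gap": finger opening in m; "gripper_force": force on a finger pad.
Only numpy, scipy, OpenCV 4.12 (cv2) and the standard library are available. Lean on these libraries where they do the work, as an engineer would, in place of code of your own. Each camera call takes 0.05 s, during which the arm holds its last target. There are 200 camera calls.

## Working session

There is one attempt and no reset: what is moved stays moved. The work goes in short steps, Python scripts to look and compute and a shell command to move; the robot and the scene stay as the last step left them, time stands still between calls to the robot, and variables do not carry over. Pictures are saved under pics/ and viewed, at most 10 in all, crops included, and the job is handed in when it is done.

```bash
mkdir -p pics; ls
python3 - <<'E'
from plant import env
import cv2
for n in("scene","top"):
    cv2.imwrite(f"pics/{n}0.png",env.get_image(n)); print(n,env.calibration(n))
s=env.get_state(); print(s)
E
```

```text
pics
scene {'fx': 563.3715318381725, 'fy': 563.3715318381725, 'cx': 317.8406584516588, 'cy': 247.34984805542254, 'xyz': array([ 1.02163723, -0.80856134,  1.36583274]), 'rotation': array([-0.31083422,  0.91213099,  0.2517106 , -0.08967114])}
top {'fx': 569.2491334198694, 'fy': 569.2491334198694, 'cx': 319.7842513551956, 'cy': 236.79081543600122, 'xyz': array([ 0.39228604, -0.01175191,  1.43509556]), 'rotation': array([ 0.04118915, -0.69764345,  0.71456403, -0.03154865])}
{'time': 0.1, 'joint_positions': array([-1.23498332,  0.46826534, -0.01158736,  1.60352692,  0.00603044,
        1.07143742, -0.05628549]), 'dq': array([-5.14296479e-04, -1.60825430e-03,  8.69993549e-05, -4.06538850e-03,
       -7.09251589e-04,  1.59564853e-03,  1.96793293e-03]), 'tau': array([ 5.55751940e-04, -5.21646988e+01, -1.26878658e-02, -2.44369054e+01,
       -5.68198913e-02,  1.40284203e-02,  3.81898894e-05]), 'eef_pos': array([0.24027217, 0.60341542, 0.23075294]), 'orientation': array([-7.67906155e-05,  1.88300132e-01,  9.82111204e-01, -7.98117001e-04]), 'force': array([ 0.23665482, -0.28083517, -0.67004485]), 'torque': array([-0.0483399 ,  0.04065165,  0.01412465]), 'gripper_force': 0.0, 'finger_gap': 0.09159170368544353}
```

View pics/scene0.png

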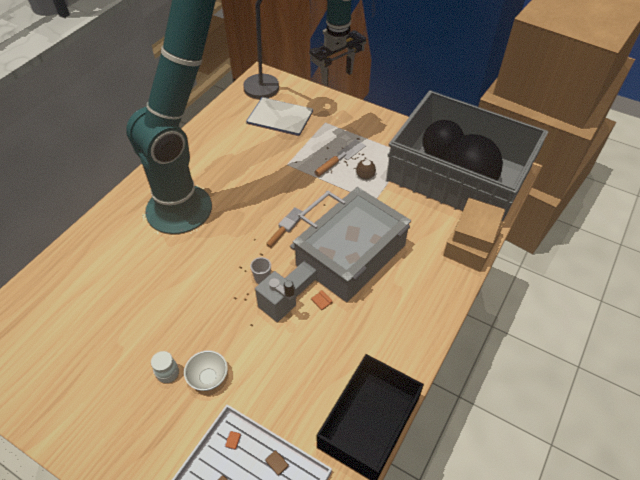

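View pics/top0.png

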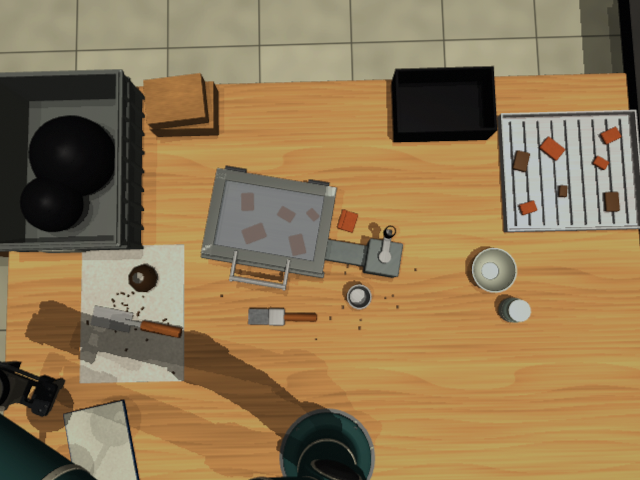

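The top view shows the case centred near (268,225), the gearbox at (383,257), the crank knob at about (390,231) and the bar at about (259,281). I'll enlarge the crops to get exact pixels.

Run:
```python
import cv2
a=cv2.imread("pics/top0.png")[160:310,195:415]; b=cv2.imread("pics/scene0.png")[180:330,240:420]
cv2.imwrite("pics/topc.png",cv2.resize(a,None,fx=3.6,fy=3.6,interpolation=cv2.INTER_CUBIC))
cv2.imwrite("pics/scenec.png",cv2.resize(b,None,fx=4,fy=4,interpolation=cv2.INTER_CUBIC))
```

```text
(no output)
```

View pics/topc.png

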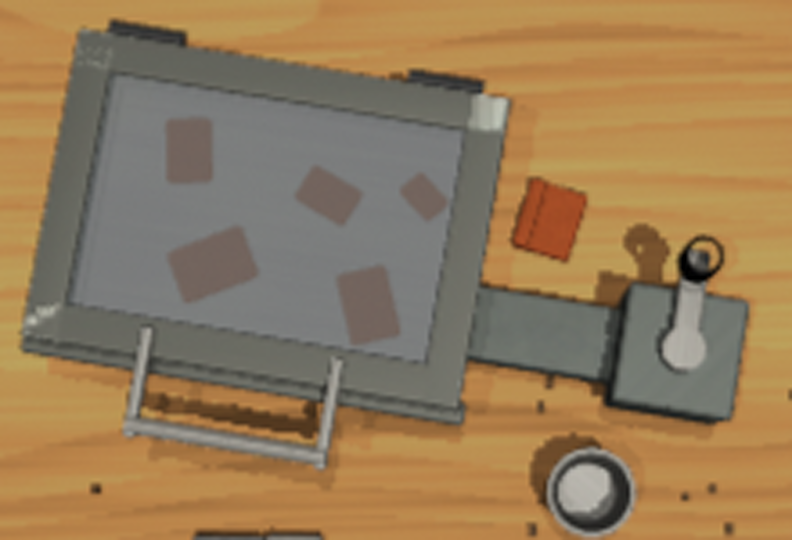

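View pics/scenec.png

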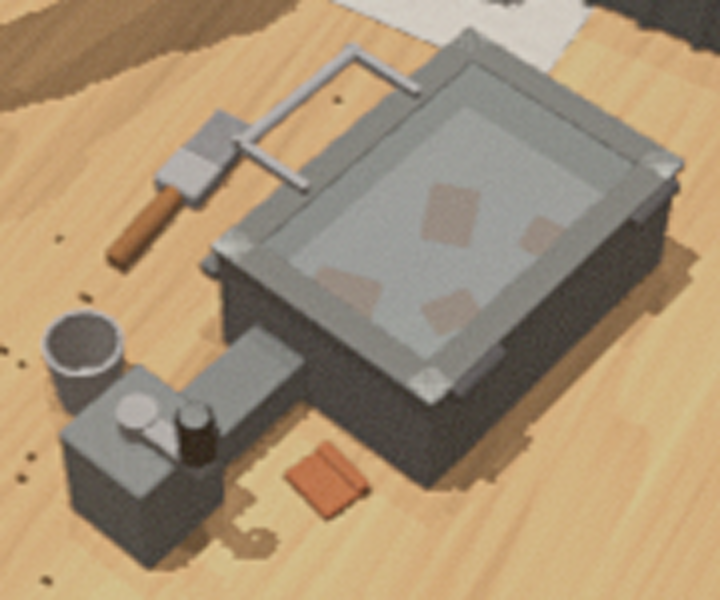

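```bash
cat > h.py <<'E'
import numpy as np
from scipy.spatial.transform import Rotation as R
from plant import env
def rot(q): return R.from_quat(np.r_[q[1:],q[0]])
def px(n,u,v,z):
    c=env.calibration(n); d=rot(c["rotation"]).apply([(u-c["cx"])/c["fx"],(v-c["cy"])/c["fy"],1.])
    p=np.array(c["xyz"]); return p+d*(z-p[2])/d[2]
E
python3 - <<'E'
from h import *
T=lambda u,v,z: px("top",195-.5+(u+.5)/3.6,160-.5+(v+.5)/3.6,z)[:2]
S=lambda u,v,z: px("scene",240-.5+(u+.5)/4,180-.5+(v+.5)/4,z)[:2]
np.set_printoptions(precision=4,suppress=True)
t=[T(22,338,.118),T(80,30,.118),T(508,97,.118),T(465,405,.118)]
s=[S(475,30,.118),S(684,163,.118),S(430,402,.118),S(213,243,.118)] # FL,? order: FL, BL, BR, FR
for n,c in(("top",t),("scene",s)):
    c=np.array(c);print(n,c.tolist());d=(c[1]+c[2]-c[0]-c[3])/2;e=(c[0]+c[1]-c[2]-c[3])/2
    print("ctr",c.mean(0),"size",np.linalg.norm(d),np.linalg.norm(e),"yaw",np.degrees([np.arctan2(d[1],d[0]),np.arctan2(-e[0],e[1])]))
for n,f,b1,b2,k,h in(("top",T,(130,428),(322,462),(704,257),(683,350)),("scene",S,(350,48),(240,143),(196,414),(137,414))):
    b1=f(*b1,.122);b2=f(*b2,.122);print(n,"bar",b1,b2,(b1+b2)/2,"knob",f(*k,.168),"hub",f(*h,.12))
g=np.mean([T(628,284,.1),T(749,300,.1),T(735,418,.1),T(608,405,.1)],0);print("gear",g)
for n,u,v in(("beaker",590,492),):print(n,T(u,v,.065))
E
```

```text
top [[0.4962419622081708, 0.2824310184724324], [0.6979129947180909, 0.24392200326528524], [0.646012000734584, -0.035559042510379675], [0.44618936591263025, -0.0027403912570035955]]
ctr [0.5716 0.122 ] size 0.20389016706936908 0.28689149955981963 yaw [-10.0738 -10.235 ]
scene [[0.5032182390609671, 0.27747379960749374], [0.6972918657853742, 0.2375481394285709], [0.6411958172842898, -0.040081258759690486], [0.4429108747096431, 0.0004393676004234015]]
ctr [0.5712 0.1188] size 0.20026036297799996 0.2833733046048287 yaw [-11.5869 -11.8523]
top bar [0.4364 0.2122] [0.4118 0.0894] [0.4241 0.1508] knob [ 0.5324 -0.1537] hub [ 0.478  -0.1435]
scene bar [0.4326 0.2094] [0.4115 0.0866] [0.422 0.148] knob [ 0.5321 -0.1556] hub [ 0.4786 -0.1495]
gear [ 0.4784 -0.1435]
beaker [ 0.3887 -0.084 ]
```

Both views agree: yaw is about −10.5°, the crank axis is at about (0.479, −0.146) and the knob at about (0.532, −0.155). The crank therefore starts near π with about 2.08 turns to go. Next I'll move above the knob.

```bash
R="70 -.55 -.6 0 0 0 0"; python3 -m creep '70 -.55 -.6 0 0 0 0;70 -.55 -.6 0 0 0 0;70 -.55 -.6 0 0 0 0;70 -.55 -.6 0 0 0 0;70 -.55 -.6 0 0 0 0;70 -.55 -.6 0 0 0 0;70 -.55 -.6 0 0 0 0;70 -.55 -.6 0 0 0 0;70 -.55 -.6 0 0 0 0;70 -.55 -.6 0 0 0 0' && python3 -m creep '70 -.55 -.6 0 0 0 0;70 -.55 -.6 0 0 0 0;70 -.55 -.6 0 0 0 0;70 -.55 -.6 0 0 0 0;70 -.55 -.6 0 0 0 0;70 -.55 -.6 0 0 0 0;70 -.55 -.6 0 0 0 0;70 -.55 -.6 0 0 0 0;70 -.55 -.6 0 0 0 0;70 -.55 -.6 0 0 0 0' && python3 -m creep '70 0 0 0 0 0 1;70 0 0 0 0 0 1;70 0 0 0 0 0 1;70 0 0 0 0 0 1;70 0 0 0 0 0 1;70 0 0 0 0 0 1;70 0 0 0 0 0 1;70 0 0 0 0 0 1;70 0 0 0 0 0 1;70 0 0 0 0 0 .85'
cat >> h.py <<'E'
def st(tx=None):
    s=env.get_state(); r=rot(s["orientation"])
    np.set_printoptions(precision=4,suppress=True)
    print("t",s["time"],"p",s["eef_pos"],"F",s["force"],"gap",s["finger_gap"],"gf",s["gripper_force"])
    m=r.as_matrix(); print("x",m[:,0],"y",m[:,1],"z",m[:,2],"j",s["joint_positions"])
    if tx is not None: print("units to target",r.inv().apply(np.array(tx)-s["eef_pos"])/.05)
E
python3 -c "
from h import *
st([.532,-.1545,.146])"
```

```text
time: 1.1
eef_pos: [0.3851, 0.2218, 0.2315]
orientation: [-0.0, 0.188, 0.982, -0.0]
force: [1.0, 0.1, -0.3]
finger_gap: 0.07
gripper_force: 0.0
time: 2.1
eef_pos: [0.5297, -0.1584, 0.2314]
orientation: [-0.0, 0.188, 0.982, 0.0]
force: [0.8, 0.1, 0.5]
finger_gap: 0.0699
gripper_force: 0.0
time: 3.1
eef_pos: [0.5292, -0.1568, 0.2313]
orientation: [-0.0, 0.771, 0.637, -0.0]
force: [0.0, -0.2, 0.3]
finger_gap: 0.0697
gripper_force: 0.0
t 3.1 p [ 0.5292 -0.1568  0.2313] F [ 0.02   -0.2164  0.3082] gap 0.06970884048923806 gf 0.0
x [ 0.1875  0.9823 -0.    ] y [ 0.9823 -0.1875 -0.0007] z [-0.0007  0.0001 -1.    ] j [-0.3784  0.3577  0.7584  1.8838 -0.2877  1.0126  0.3145]
units to target [0.0558 0.0474 1.7054]
```

```bash
python3 -m creep '60 .05 .05 .4 0 0 0;60 0 0 .4 0 0 0;60 0 0 .4 0 0 0;60 0 0 .3 0 0 0;60 0 0 .2 0 0 0;20 0 0 0 0 0 0;20 0 0 0 0 0 0;20 0 0 0 0 0 0;20 0 0 0 0 0 0;20 0 0 0 0 0 0' 12
python3 - <<'E'
from h import *
import cv2
st()
a=env.get_image("top")[180:300,310:450]; b=env.get_image("scene")[200:330,220:360]
cv2.imwrite("pics/g1.png",cv2.hconcat([cv2.resize(a,(400,343)),cv2.resize(b,(370,343))]))
E
```

```text
time: 4.1
eef_pos: [0.5326, -0.155, 0.1472]
orientation: [0.0, 0.769, 0.639, 0.0]
force: [-0.7, -0.6, 2.0]
finger_gap: 0.0256
gripper_force: 12.0
t 4.1 p [ 0.5326 -0.155   0.1472] F [-0.6651 -0.6411  2.0041] gap 0.025562561764206997 gf 12.000321272935253
x [0.1823 0.9832 0.0003] y [ 0.9832 -0.1823  0.0008] z [ 0.0009  0.0002 -1.    ] j [-0.3139  0.4773  0.689   1.9457 -0.3978  0.8557  0.403 ]
```

View pics/g1.png

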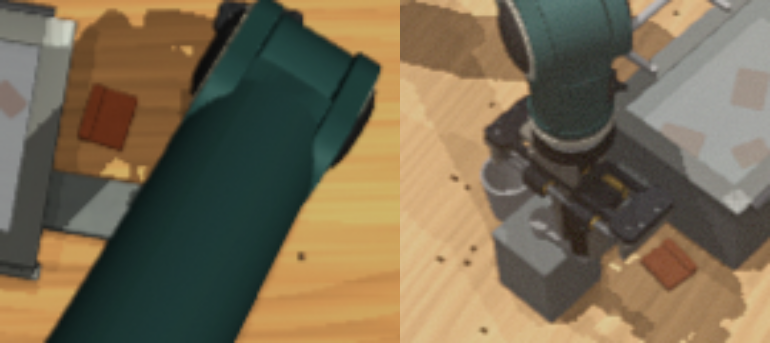

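The knob is gripped (gap 25.6 mm). I'll wind the first quadrant and then check.

```bash
python3 -m creep '20 -.34 -.05 0 0 0 0;20 -.31 -.16 0 0 0 0;20 -.24 -.24 0 0 0 0;20 -.16 -.31 0 0 0 0;20 -.05 -.34 0 0 0 0'; python3 -c "
from h import *
st([.479-.055*.1823,-.146-.055*.9832,.147])"
```

```text
time: 4.7
eef_pos: [0.4678, -0.1996, 0.1471]
orientation: [0.001, 0.769, 0.639, 0.001]
force: [3.9, 5.6, 5.7]
finger_gap: 0.0255
gripper_force: 12.0
t 4.7 p [ 0.4678 -0.1996  0.1471] F [3.9039 5.5537 5.6663] gap 0.02552831893785145 gf 12.00100559857674
x [0.1841 0.9829 0.001 ] y [ 0.9829 -0.1841  0.0021] z [ 0.0023  0.0006 -1.    ] j [-0.2451  0.4029  0.7177  2.0555 -0.3669  0.8079  0.5054]
units to target [-0.0043  0.0241  0.0022]
```

```bash
python3 -m creep '20 .05 -.34 0 0 0 0;20 .16 -.31 0 0 0 0;20 .24 -.24 0 0 0 0;20 .31 -.16 0 0 0 0;20 .34 -.05 0 0 0 0'; python3 -m creep '20 .34 .05 0 0 0 0;20 .31 .16 0 0 0 0;20 .24 .24 0 0 0 0;20 .16 .31 0 0 0 0;20 .05 .34 0 0 0 0';python3 -m creep '20 -.05 .34 0 0 0 0;20 -.16 .31 0 0 0 0;20 -.24 .24 0 0 0 0;20 -.31 .16 0 0 0 0;20 -.34 .05 0 0 0 0'; python3 -c "
from h import *
st([.5331,-.156,.147])"
```

```text
time: 5.2
eef_pos: [0.424, -0.1363, 0.1472]
orientation: [0.002, 0.77, 0.638, 0.001]
force: [4.9, -3.4, 1.2]
finger_gap: 0.0259
gripper_force: 12.0
time: 5.7
eef_pos: [0.4882, -0.091, 0.147]
orientation: [-0.0, 0.769, 0.639, -0.0]
force: [-3.4, -3.4, 9.1]
finger_gap: 0.0259
gripper_force: 12.0
time: 6.2
eef_pos: [0.5326, -0.1556, 0.1471]
orientation: [-0.0, 0.769, 0.639, 0.0]
force: [-2.9, 2.5, 8.2]
finger_gap: 0.0257
gripper_force: 12.0
t 6.2 p [ 0.5326 -0.1556  0.1471] F [-2.8502  2.4982  8.2194] gap 0.02573174806501752 gf 12.00705603510869
x [0.1822 0.9833 0.0008] y [ 0.9833 -0.1822  0.0001] z [ 0.0002  0.0008 -1.    ] j [-0.3064  0.4762  0.6807  1.9445 -0.3933  0.8554  0.3999]
units to target [-0.0064  0.0107  0.001 ]
```

```bash
python3 -m creep '20 -.34 -.05 0 0 0 0;20 -.31 -.16 0 0 0 0;20 -.24 -.24 0 0 0 0;20 -.16 -.31 0 0 0 0;20 -.05 -.34 0 0 0 0;20 .05 -.34 0 0 0 0;20 .16 -.31 0 0 0 0;20 .24 -.24 0 0 0 0;20 .31 -.16 0 0 0 0;20 .34 -.05 0 0 0 0'; python3 -m creep '20 .34 .05 0 0 0 0;20 .31 .16 0 0 0 0;20 .24 .24 0 0 0 0;20 .16 .31 0 0 0 0;20 .05 .34 0 0 0 0;20 -.05 .34 0 0 0 0;20 -.16 .31 0 0 0 0;20 -.24 .24 0 0 0 0;20 -.31 .16 0 0 0 0;20 -.34 .05 0 0 0 0'; python3 -c "
from h import *
st([.5331,-.156,.147])"; python3 -m creep '20 -.34 -.05 0 0 0 0'; python3 -m creep '20 -.1 -.04 0 0 0 0';python3 -m creep '20 -.1 -.05 0 0 0 0'
```

```text
time: 7.2
eef_pos: [0.4241, -0.1361, 0.1471]
orientation: [0.001, 0.77, 0.639, 0.001]
force: [4.1, -3.1, 2.8]
finger_gap: 0.0253
gripper_force: 12.0
time: 8.2
eef_pos: [0.5327, -0.1556, 0.1471]
orientation: [-0.0, 0.769, 0.639, 0.0]
force: [-3.1, 3.1, 8.8]
finger_gap: 0.0257
gripper_force: 12.0
t 8.2 p [ 0.5327 -0.1556  0.1471] F [-3.1186  3.1008  8.8456] gap 0.02567734909906877 gf 12.00707576813329
x [0.1822 0.9833 0.0008] y [ 0.9833 -0.1822  0.0002] z [ 0.0004  0.0008 -1.    ] j [-0.3005  0.4741  0.6726  1.9441 -0.388   0.8541  0.3951]
units to target [-0.0069  0.0099  0.0014]
time: 8.3
eef_pos: [0.5269, -0.1718, 0.147]
orientation: [-0.0, 0.769, 0.639, 0.0]
force: [-3.5, 4.3, 10.0]
finger_gap: 0.0252
gripper_force: 12.0
time: 8.4
eef_pos: [0.5228, -0.178, 0.1471]
orientation: [-0.0, 0.77, 0.638, 0.0]
force: [0.4, 1.9, 7.8]
finger_gap: 0.0257
gripper_force: 12.0
time: 8.5
eef_pos: [0.5208, -0.1806, 0.1472]
orientation: [0.0, 0.77, 0.639, 0.001]
force: [8.0, 10.3, 4.3]
finger_gap: 0.0254
gripper_force: 12.0
```

```bash
python3 -m creep '20 -.08 -.05 0 0 0 0;20 0 0 0 0 0 0;20 0 0 0 0 0 0;20 0 0 0 0 0 0;20 0 0 0 0 0 0'
```

```text
time: 9.0
eef_pos: [0.5205, -0.1816, 0.1473]
orientation: [0.001, 0.768, 0.64, 0.003]
force: [8.1, 5.5, 0.8]
finger_gap: 0.0255
gripper_force: 12.0
```

```bash
python3 -m creep '20 .05 .03 0 0 0 0;60 0 0 0 0 0 0;60 0 0 0 0 0 0;60 0 0 0 0 0 0;60 0 0 -.4 0 0 0;36 0 0 -.6 0 0 0;36 0 0 -.6 0 0 0;36 0 0 0 0 0 0'; python3 -c "
from h import *
st([.4241,.149,.12])"
```

```text
time: 9.8
eef_pos: [0.5207, -0.183, 0.2298]
orientation: [0.002, 0.769, 0.639, 0.002]
force: [0.4, -0.3, 0.4]
finger_gap: 0.037
gripper_force: 0.0
t 9.8 p [ 0.5207 -0.183   0.2298] F [ 0.3557 -0.2924  0.367 ] gap 0.037029113617878716 gf 0.0
x [0.1834 0.983  0.0001] y [ 0.983  -0.1834  0.0058] z [ 0.0057 -0.001  -1.    ] j [-0.3202  0.353   0.746   1.8895 -0.284   1.0008  0.3646]
units to target [ 6.1723 -3.1301  2.1783]
```

```bash
python3 -m creep '36 .62 -.31 0 0 0 0;36 .62 -.31 0 0 0 0;36 .62 -.31 0 0 0 0;36 .62 -.31 0 0 0 0;36 .62 -.31 0 0 0 0;36 .62 -.31 0 0 0 0;36 .62 -.31 0 0 0 0;36 .62 -.31 0 0 0 0;36 .62 -.31 0 0 0 0;36 .62 -.31 0 0 0 0'; python3 -m creep '36 0 0 0 0 0 0;36 0 0 0 0 0 0'
python3 - <<'E'
from h import *
import cv2
st([.4241,.149,.12])
a=env.get_image("top")[180:330,190:430]; b=env.get_image("scene")[160:330,230:420]
cv2.imwrite("pics/g2.png",cv2.hconcat([cv2.resize(a,(400,250)),cv2.resize(b,(400,250))]))
E
```

```text
time: 10.8
eef_pos: [0.4221, 0.1523, 0.2257]
orientation: [-0.0, 0.769, 0.639, -0.001]
force: [-0.6, -0.4, -0.4]
finger_gap: 0.0359
gripper_force: 0.0
time: 11.0
eef_pos: [0.4228, 0.1513, 0.2258]
orientation: [0.0, 0.768, 0.64, -0.001]
force: [-0.2, -1.0, -0.3]
finger_gap: 0.0361
gripper_force: 0.0
t 11.0 p [0.4228 0.1513 0.2258] F [-0.2459 -0.959  -0.3449] gap 0.036069457111344926 gf 0.0
x [ 0.181   0.9835 -0.0015] y [ 0.9835 -0.181  -0.0011] z [-0.0014 -0.0013 -1.    ] j [-0.954   0.1301  0.5873  2.1088 -0.0891  0.9279 -0.4991]
units to target [-0.0368  0.0369  2.1151]
```

View pics/g2.png

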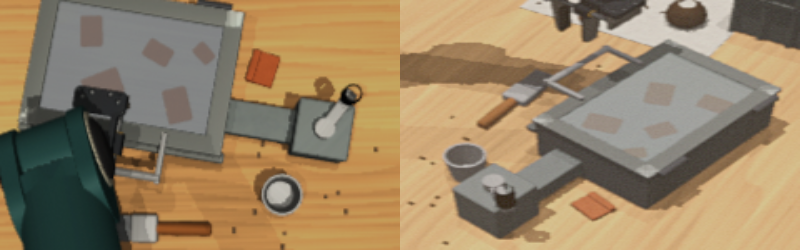

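The crank has stopped at about 30–40° past its start direction, as expected. The gripper is above the bar and the bystanders are untouched. Now I'll descend and grip.

```bash
python3 -m creep '36 -.04 .04 .5 0 0 0;36 0 0 .5 0 0 0;36 0 0 .5 0 0 0;36 0 0 .3 0 0 0;36 0 0 .3 0 0 0;0 0 0 0 0 0 0;0 0 0 0 0 0 0;0 0 0 0 0 0 0;0 0 0 0 0 0 0;0 0 0 0 0 0 0' 25; python3 -c "
from h import *
st([.4241,.149,.12])"
```

```text
time: 12.1
eef_pos: [0.4262, 0.1489, 0.1223]
orientation: [0.001, 0.769, 0.639, 0.001]
force: [2.5, -2.4, 0.4]
finger_gap: 0.0108
gripper_force: 25.0
t 12.1 p [0.4262 0.1489 0.1223] F [ 2.5309 -2.4426  0.4229] gap 0.010812280380743942 gf 25.007354021072388
x [0.183  0.9831 0.0009] y [ 0.9831 -0.183   0.0023] z [ 0.0025  0.0005 -1.    ] j [-0.8722  0.3214  0.5399  2.1934 -0.2593  0.6841 -0.3369]
units to target [-0.006  -0.0411  0.0469]
```

```bash
python3 -m creep '0 0 .02 -.22 0 0 0;0 0 .02 -.21 0 0 0;0 0 .04 -.22 0 0 0;0 0 .04 -.21 0 0 0;0 0 .06 -.21 0 0 0;0 0 .06 -.21 0 0 0'; python3 -m creep '0 0 .08 -.21 0 0 0;0 0 .08 -.2 0 0 0;0 0 .09 -.2 0 0 0;0 0 .1 -.2 0 0 0'; python3 -c "
from h import *
st([.4262+.983*.25*(.9988-.885),.1489-.183*.25*(.9988-.885),.1223+.25*(.4656-.048)])"
```

```text
time: 12.7
eef_pos: [0.4377, 0.1466, 0.1866]
orientation: [0.001, 0.769, 0.639, 0.001]
force: [5.9, -1.6, -4.9]
finger_gap: 0.0108
gripper_force: 25.0
time: 13.1
eef_pos: [0.4538, 0.1435, 0.2266]
orientation: [-0.0, 0.769, 0.639, -0.001]
force: [4.1, -3.3, -6.1]
finger_gap: 0.0112
gripper_force: 25.0
t 13.1 p [0.4538 0.1435 0.2266] F [ 4.1483 -3.3035 -6.0663] gap 0.01123282845306838 gf 25.000643134117126
x [ 0.1824  0.9832 -0.0007] y [ 0.9832 -0.1824 -0.0011] z [-0.0013 -0.0005 -1.    ] j [-0.9117  0.1862  0.6057  2.0518 -0.1306  0.9416 -0.4202]
units to target [ 0.0049  0.006  -0.0015]
```

On track, so I'll do the second half.

```bash
python3 -m creep '0 0 .11 -.19 0 0 0;0 0 .11 -.19 0 0 0;0 0 .12 -.18 0 0 0;0 0 .13 -.18 0 0 0;0 0 .14 -.17 0 0 0;0 0 .14 -.16 0 0 0'; python3 -m creep '0 0 .15 -.16 0 0 0;0 0 .16 -.15 0 0 0;0 0 .17 -.14 0 0 0;0 0 .17 -.14 0 0 0;0 0 0 0 0 0 0;0 0 0 0 0 0 0;0 0 0 0 0 0 0;0 0 0 0 0 0 0;0 0 0 0 0 0 0;0 0 0 0 0 0 0'
python3 - <<'E'
from h import *
import cv2
st([.4262+.983*.25*(.9988-.6053),.1489-.183*.25*(.9988-.6053),.1223+.25*(.796-.048)])
b=env.get_image("scene")[130:350,210:450];a=env.get_image("top")[180:330,190:430]
cv2.imwrite("pics/g3.png",cv2.hconcat([cv2.resize(a,(300,440)),cv2.resize(b,(480,440))]))
E
```

```text
time: 13.7
eef_pos: [0.4896, 0.1367, 0.2801]
orientation: [-0.001, 0.769, 0.64, -0.002]
force: [-6.4, -4.2, 2.3]
finger_gap: 0.0108
gripper_force: 25.0
time: 14.7
eef_pos: [0.5214, 0.1308, 0.3106]
orientation: [-0.002, 0.769, 0.639, -0.002]
force: [-10.7, -4.3, 10.1]
finger_gap: 0.0109
gripper_force: 25.0
t 14.7 p [0.5214 0.1308 0.3106] F [-10.6619  -4.3256  10.115 ] gap 0.010871127121981222 gf 25.00702142715454
x [ 0.1822  0.9833 -0.0003] y [ 0.9833 -0.1822 -0.0044] z [-0.0044  0.0005 -1.    ] j [-0.8498  0.2167  0.6408  1.8172 -0.1424  1.1576 -0.3455]
units to target [0.0082 0.0293 0.025 ]
```

View pics/g3.png

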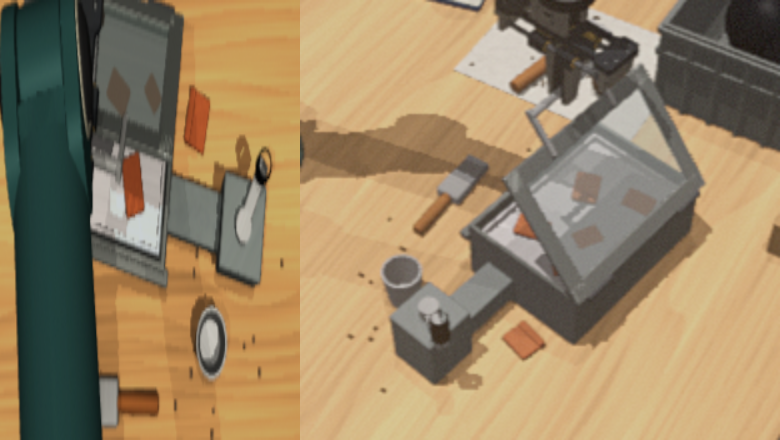

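The lid is open at about 50° in the closed grip, the crank is still at its stop, and the brush, beaker and sherd in view are untouched. I'll hand in now.

```bash
python3 -c "
from plant import env
print(env.finish_job())"
```

```text
the job is handed in; nothing more can be done
None
```

I wound the crank to its stop with the lid shut, and the gripper is now holding the lid open at about 50°; the job is handed in, but no verdict came back.

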